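Seat a slicing disc on a food processor's studded drive

TASK

Fit the slicing disc on the food processor: take it by its bar grip, lower its centre hole over the spindle, turn it under light pressure until its four holes find the four studs, then push it down past the stiff collar until it is fully home and flat on the drive plate, and let go. Work gently: never press the disc against the machine harder than about 35 N, and leave everything else standing where it is.

Things in the scene. Friction and masses are not known exactly. Their poses are not given: they have to be found in the camera images.
- grip (a point): Centre of the disc's black bar grip: 56 mm long (x axis), 30 mm wide (y axis, the way to pinch it), 36 mm tall, standing on the hub plate. This point is on the disc's axis, 26 mm above its underside (grip top 44 mm, its foot 8 mm above the underside); z up. At the start the disc lies flat on the worktop, grip up.
- underside (a point): Centre of the disc's underside, mouth of its 13 mm centre hole (open 39 mm up into the hollow grip). Same axes as grip. Four 13 mm holes go through the hub plate at x, y = +-22.6 mm (32 mm from the axis, 90 degrees apart, beside the bar ends), so the disc fits in any of four quarter turns.
- seat (a point): Point on the machine's upright spindle axis, level with the drive plate's upper face, 78 mm above the worktop; the disc's underside lies here when home. Same axes as the box. Round the spindle a stiff black collar (23 mm across) stands 10 mm above the seat: lined-up holes let the disc drop 3 mm onto it; then about 7 N pushes it down the last 10 mm, and it stays down.
- processor: Food processor motor base, fixed: white box 170 x 170 x 70 mm, dial at its front (-x); origin under its middle. On top a 92 mm drive plate held fast by the motor, with a spindle (10 mm thick, 30 mm high, last 8 mm tapered to 5 mm) and four studs (10 mm thick, 13 mm high, 32 mm from the axis, 90 degrees apart).
- stud_top (a point): Point on the spindle axis level with the stud tops, 13 mm above the seat, where a disc that is not lined up rides. NB the angle of the studs within the box is new each time and NOT given by any frame here: turn the disc up to a quarter turn to find it. Play of the fit 1.5 mm all round, or +-0.045 rad. The drive plate sits on rubber: it sinks 1 mm for 6 N, at most 5 mm, and springs back.
- disc: The loose slicing disc, about 0.28 kg: a steel ring 130 mm across, 3 mm thick, round a black square hub plate 87 x 87 x 8 mm with a bar grip along its diagonal. Its origin is the underside centre.
- mug_6: Cream mug standing upside down, 71 x 106 x 85 mm, a bystander; origin at the centre of its underside.
- salt_shaker: Salt shaker, 44 mm across, 90 mm high, a bystander; origin at the centre of its underside.
- tumbler_4: Ribbed glass tumbler, 69 mm across, 104 mm high, a bystander, fixed; origin at the centre of its underside.

How it is judged (in metres and radians):
At the end, for the whole second after the job is handed in: The disc is on the drive, grip up: its underside centre within 3 mm of the spindle axis and no more than 2.5 mm above the seat, tilted less than 0.05 rad, at rest and released (horizontal distance between underside and seat below 0.003 m and z of underside in the frame of seat between -0.003 and 0.0025 m and angle between underside's own z axis and vertical below 0.05 rad and linear speed of disc below 0.01 m/s); the robot touches nothing.
It fails at once if the disc is pressed against the machine with more than 35 N (contact force between disc and processor above 35 N).
It fails at once if the mug or the salt shaker is moved by more than 30 mm (distance of any of mug_6, salt_shaker from where it was at the start of the episode above 0.03 m).
It also fails if it takes over 64 s, if anything falls off the work surface, if the arm or the gripper's body presses on something with over 40 N, if the wrist force passes 120 N, or if a joint passes its speed limit or range.

ROBOT

A 6-joint arm with a two-finger parallel gripper is mounted at the origin on a cart in front of the work surface, level with it; the furniture and walls round the work are solid. World frame = base frame: x ahead of the robot, y to its left, z up, the work surface at z = 0. Lengths are in mm, angles in rad, forces in N, time in s.
With the tool pointing down it reaches from about 350 to 975 mm from the base axis. Payload 7.1 kg.
Tool frame: the origin (TCP) lies on the front face of the gripper's body, between the roots of the fingers; the fingertips stand 80 mm ahead of it and the grasp point (between the pads) lies 61 mm ahead of it (env.tips_ahead is the distance from the TCP to the fingertips, in mm); z points along the fingers, y is the direction in which the jaws open and shut (so a half turn about z gives the same grasp; the last joint's range is limited). The gripper opens to 88 mm and grips with 3 to 60 N. Pads are 20 mm wide; open, the fingers measure 115 mm over their backs; the gripper's body (75 mm by 178 mm) begins 61 mm behind the grasp point.
Start: joints at [-1.355, 0.423, 1.63, -0, 1.089, -0.019], TCP at [145.425, -607.83, 302.675] pointing down, gripper open.
Joint ranges: [-3, 3], [-0.9, 2.11], [0.09, 2.58], [-1.31, 4.45], [0.11, 2.69], [-2.54, 2.54]. Speed limits (rad/s): [2.39, 2.39, 3.01, 3.14, 3.14, 3.14].

INTERFACE

Orientations are given as a unit quaternion [x, y, z, w].
In Python, from station import env, set_gripper, viewer, workorder gives the robot as it stands. Calls block until the motion is done:
- env.reach(position, orientation): joint-space move of the TCP to a pose.
- env.move_l(position, rot=None, rate=150, f_stop=None): straight line of the TCP; rot=None keeps the orientation; rate is the mean speed in mm/s. With f_stop (N) it stops when the force on the tool has changed by that much, and returns True; else False.
- env.move_joints(angles): joint-space move.
- set_gripper(opening): finger opening in mm; the grip force is fixed at half the most; returns when the fingers have stopped.
- env.hold(seconds).
- env.ik(position, orientation): joint angles nearest the present ones, or None.
- env.read_state(): the state.
- viewer.camera(name): name is "scene" or "top" or "wrist"; returns the picture (420x560x3 uint8, blue, green, red); there is no depth.
- viewer.camera_params(name): a dict with "fx", "fy", "cx", "cy" (pixels), "pose" (4x4, takes a point from camera to world coordinates); the wrist camera has in their place "tool_from_camera" (4x4, takes a point from camera to tool coordinates, whose origin is the TCP and whose axes are the flange's). Camera axes: x right, y up, looking along -z (the intrinsics and any distortion apply to the point x, -y, -z); pixel columns grow to the right and rows downward; lengths in mm; the calibration is good to about 2 mm. A picture is of the moment at which its call begins: read the wrist's pose just before it. camera_params takes no time and is no camera call.
A pose or a line that the arm cannot do raises env.IKError and nothing moves.
- workorder.sign_off(): hands the job in, once; it reports no verdict.
The state is a dict: "time_s": time; "qpos": joint angles; "dq": joint speeds; "tau": joint torques, N m; "tool_pos": TCP position; "orientation": TCP orientation; "force": force on the tool from outside, world axes, zero at the start; "wrist_torque": the same for the moment, N m; "width": finger opening in mm.
Only numpy, scipy, OpenCV 4.12 (cv2) and the standard library are available. Lean on these libraries where they do the work, as an engineer would, in place of code of your own. Each camera call takes 0.05 s, during which the arm holds its last target.

## Working session

There is one attempt and no reset: what is moved stays moved. The work goes in short steps, each a Python script; the robot and the scene stay as the last script left them, time stands still between calls to the robot, and variables do not carry over. Pictures are saved under pics/ and viewed, and the job is handed in when it is done.

```bash
ls; mkdir -p pics
python3 - <<'E'
from station import env, set_gripper, viewer, workorder
import cv2, numpy as np
np.set_printoptions(precision=3,suppress=True)
s=env.read_state(); print(s)
for n in ("scene","top","wrist"):
    cv2.imwrite(f"pics/a_{n}.png",viewer.camera(n)); print(n,viewer.camera_params(n))
E
```

```text
pics
{'time_s': 0.0, 'qpos': array([-1.355,  0.424,  1.631,  0.   ,  1.089, -0.019]), 'dq': array([ 0.001, -0.001,  0.001,  0.001,  0.   ,  0.002]), 'tau': array([ -0.   , -54.463, -27.367,   0.064,   0.023,  -0.   ]), 'tool_pos': array([ 145.333, -607.4  ,  301.886]), 'orientation': array([ 0.993,  0.117, -0.   , -0.001]), 'force': array([0.322, 0.839, 0.372]), 'wrist_torque': array([-0.006,  0.005, -0.008]), 'width': 87.81898586677896}
scene {'fx': 545.7030764708616, 'fy': 545.7030764708616, 'cx': 277.74262685252006, 'cy': 209.34504693802677, 'pose': array([[   0.894,    0.343,   -0.289,  172.457],
       [  -0.448,    0.666,   -0.597, -715.197],
       [  -0.012,    0.663,    0.749, 1066.248],
       [   0.   ,    0.   ,    0.   ,    1.   ]])}
top {'fx': 393.3094055897165, 'fy': 393.3094055897165, 'cx': 276.50082825493035, 'cy': 215.5742369699745, 'pose': array([[   0.025,    0.993,   -0.114,  396.722],
       [  -1.   ,    0.024,   -0.011,   73.446],
       [  -0.008,    0.114,    0.993, 1212.165],
       [   0.   ,    0.   ,    0.   ,    1.   ]])}
wrist {'fx': 289.5733152444616, 'fy': 289.5733152444616, 'cx': 281.2928721343104, 'cy': 207.98986317750746, 'tool_from_camera': array([[  0.001,   0.957,   0.29 ,  79.272],
       [  1.   ,  -0.001,  -0.   ,  -0.195],
       [ -0.   ,   0.29 ,  -0.957, -80.603],
       [  0.   ,   0.   ,   0.   ,   1.   ]])}
```

View pics/a_scene.png

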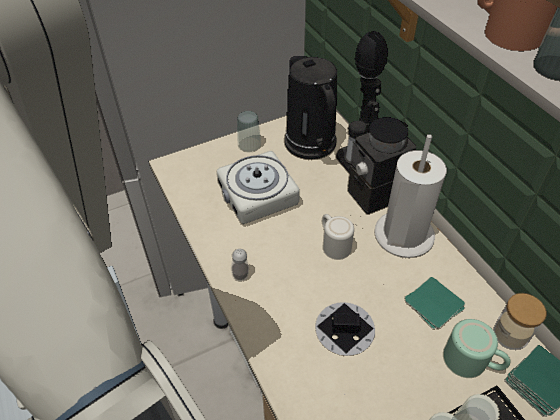

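View pics/a_top.png

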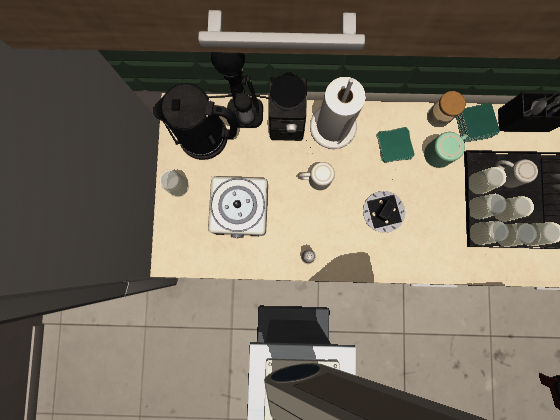

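View pics/a_wrist.png

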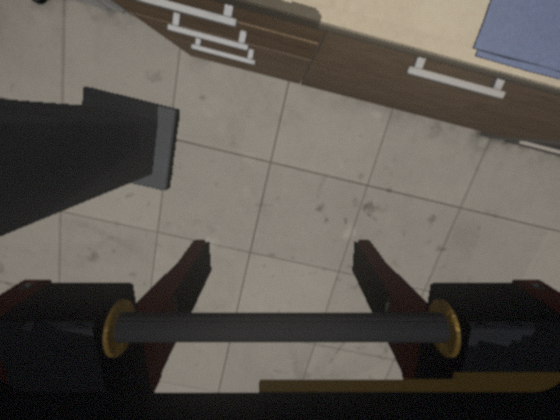

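The scene view shows the disc near (346,328) and the drive near (257,177). In the top view the disc is near (384,212) and the drive near (238,205). The mug (top 321,175), the shaker (309,256) and the tumbler (171,182) are all clear of both. I'll measure them by rays.

```bash
cat > h.py <<'E'
import cv2, numpy as np
np.set_printoptions(precision=4,suppress=True)
from station import env, set_gripper, viewer, workorder
from scipy.spatial.transform import Rotation as R
def campose(n,st=None):
    p=viewer.camera_params(n)
    if n=="wrist":
        T=np.eye(4); T[:3,:3]=R.from_quat(st["orientation"]).as_matrix(); T[:3,3]=st["tool_pos"]
        return p,T@p["tool_from_camera"]
    return p,np.array(p["pose"])
def onz(n,uv,z,st=None):
    p,P=campose(n,st)
    uv=np.atleast_2d(uv).astype(float)
    d=np.c_[(uv[:,0]-p["cx"])/p["fx"],-(uv[:,1]-p["cy"])/p["fy"],-np.ones(len(uv))]@P[:3,:3].T
    o=P[:3,3]
    return o+d*((z-o[2])/d[:,2])[:,None]
def proj(n,X,st=None):
    p,P=campose(n,st); X=np.atleast_2d(X)
    c=(X-P[:3,3])@P[:3,:3]
    return np.c_[p["cx"]-p["fx"]*c[:,0]/c[:,2],p["cy"]+p["fy"]*c[:,1]/c[:,2]]
def down(yaw): # tool z down, tool y axis at angle yaw from world y..; jaw dir = yaw
    # jaw axis (tool y) points along angle yaw in world
    y=np.array([np.cos(yaw),np.sin(yaw),0]); z=np.array([0,0,-1.]); x=np.cross(y,z)
    return R.from_matrix(np.c_[x,y,z]).as_quat()
E
python3 - <<'E'
from h import *
print(viewer.camera_params("top").keys(), viewer.camera_params("wrist").keys())
for n,u,w in (("top",(384,212),(238,206)),("scene",(346,328),(257,175))):
    print(n,onz(n,u,5),onz(n,w,85))
t=cv2.imread("pics/a_top.png"); s=cv2.imread("pics/a_scene.png")
a=cv2.resize(t[170:250,350:420],None,fx=5,fy=5,interpolation=cv2.INTER_CUBIC)
b=cv2.resize(t[165:245,200:275],None,fx=5,fy=5,interpolation=cv2.INTER_CUBIC)
cv2.imwrite("pics/b1.png",np.hstack([a,b]))
a=cv2.resize(s[295:365,305:390],None,fx=5,fy=5,interpolation=cv2.INTER_CUBIC)
b=cv2.resize(s[140:210,215:290],None,fx=5,fy=5,interpolation=cv2.INTER_CUBIC)
cv2.imwrite("pics/b2.png",np.hstack([a,b]))
E
```

```text
dict_keys(['fx', 'fy', 'cx', 'cy', 'pose']) dict_keys(['fx', 'fy', 'cx', 'cy', 'tool_from_camera'])
top [[ 554.3101 -244.1892    5.    ]] [[551.1771 198.3857  85.    ]]
scene [[ 559.3025 -245.2561    5.    ]] [[556.197  195.5752  85.    ]]
```

View pics/b1.png

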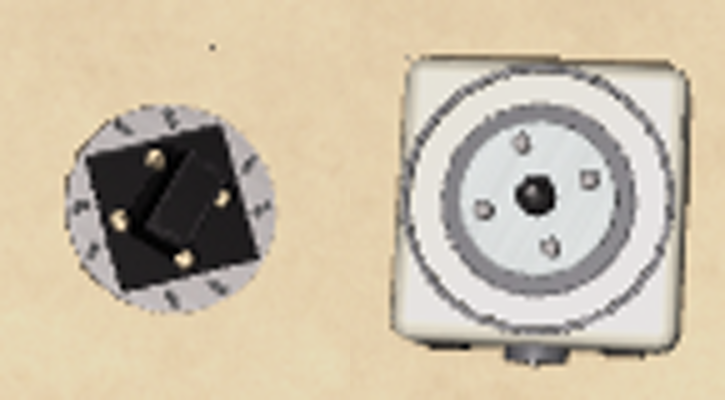

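View pics/b2.png

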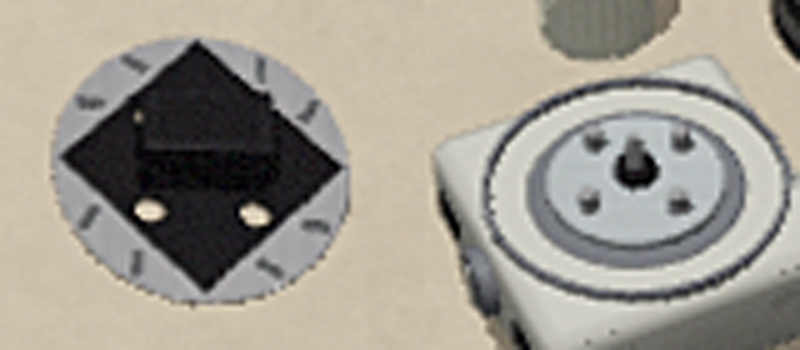

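Both top crops are clear. The four disc holes sit around a diagonal bar that points to the upper right, and the four studs and the dark spindle are visible. I'll compute the poses from the top view, then refine them with the wrist camera.

Run:
```python
from h import *
def px(l,ox,oy): return np.array([(x/5-.4+ox,y/5-.4+oy) for x,y in l])
H=onz("top",px([(155,158),(120,218),(183,258),(222,198)],350,170),8)
S=onz("top",px([(172,143),(240,178),(200,247),(134,209)],200,165),91)
C=onz("top",px([(225,125),(88,158),(125,290),(260,258)],350,170),8)
def sq(P,nm):
    c=P.mean(0); r=np.linalg.norm((P-c)[:,:2],axis=1); a=np.arctan2(*(P-c)[:,1::-1].T)
    m=np.angle(np.mean(np.exp(4j*a)))/4
    print(nm,c,r,"ang",a,"mod90",m)
sq(H,"holes");sq(S,"studs");sq(C,"corners")
B=onz("top",px([(206,212),],350,170),44); print(B)
dv=(C[0]-C[2]); print("bar dir",np.arctan2(dv[1],dv[0]))
```

```text
holes [ 556.4188 -242.1793    8.    ] [32.1653 31.5118 31.7746 32.7336] ang [ 0.2853  1.7947 -2.8939 -1.3573] mod90 0.24255353033666033
studs [557.743 201.167  91.   ] [31.1441 32.1802 31.7354 31.3695] ang [ 0.3095 -1.2498 -2.8576  1.8736] mod90 0.3043233149681134
corners [ 556.7622 -244.9355    8.    ] [60.9592 60.7563 60.0811 60.1747] ang [-0.5427  1.0632  2.6081 -2.0927] mod90 -0.5264264429096039
[[ 549.7089 -254.1763   44.    ]]
bar dir -0.5381353109328656
```

Hole and stud radii come out near 32 mm, as they should. The disc is at about (557,-243) with the bar at -0.54 rad, and the drive is at about (557,200) with the studs at 0.30 mod 90°. I'll refine with the wrist camera, using the grasp yaw for both views so that calibration bias cancels.

Run:
```python
from h import *
for y in (1.028,1.028-np.pi,1.028-np.pi/2,1.028+np.pi/2):
    for p in ((557,-243,60),(557,200,160),(557,200,300)):
        print(round(y,3),p,env.ik(p,down(y)))
y=1.028
q=down(y)
env.reach([557,200,300],q)
st=env.read_state(); im=viewer.camera("wrist"); cv2.imwrite("pics/c1.png",im); np.save("c1.npy",np.r_[st["tool_pos"],st["orientation"]]); print(st["tool_pos"],st["time_s"],proj("wrist",[557,200,91],st))
env.reach([557,-243,222],q)
st=env.read_state(); im=viewer.camera("wrist"); cv2.imwrite("pics/c2.png",im); np.save("c2.npy",np.r_[st["tool_pos"],st["orientation"]]); print(st["tool_pos"],st["time_s"],proj("wrist",[557,-243,8],st))
```

```text
1.028 (557, -243, 60) [-0.431   0.7461  1.7602 -0.      0.6353 -1.459 ]
1.028 (557, 200, 160) [ 0.3246  0.5684  1.7865 -0.      0.7867 -0.7034]
1.028 (557, 200, 300) [ 0.3246  0.3779  1.7076 -0.      1.0562 -0.7034]
-2.114 (557, -243, 60) [-0.431   0.7461  1.7602 -0.      0.6353  1.6826]
-2.114 (557, 200, 160) [ 0.3246  0.5684  1.7865 -0.      0.7867  2.4382]
-2.114 (557, 200, 300) [ 0.3246  0.3779  1.7076 -0.      1.0562  2.4382]
-0.543 (557, -243, 60) [-0.431   0.7461  1.7602 -0.      0.6353  0.1118]
-0.543 (557, 200, 160) [ 0.3246  0.5684  1.7865 -0.      0.7867  0.8674]
-0.543 (557, 200, 300) [ 0.3246  0.3779  1.7076 -0.      1.0562  0.8674]
2.599 (557, -243, 60) None
2.599 (557, 200, 160) [ 0.3246  0.5684  1.7865 -0.      0.7867 -2.2742]
2.599 (557, 200, 300) [ 0.3246  0.3779  1.7076 -0.      1.0562 -2.2742]
[557.235  199.3748 300.0038] 3.325 [[281.937  200.6043]]
[ 557.4545 -242.1539  222.2399] 5.025 [[280.5754 199.746 ]]
```

View pics/c1.png

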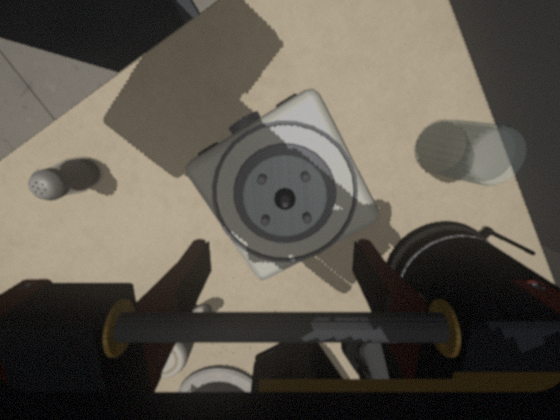

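View pics/c2.png

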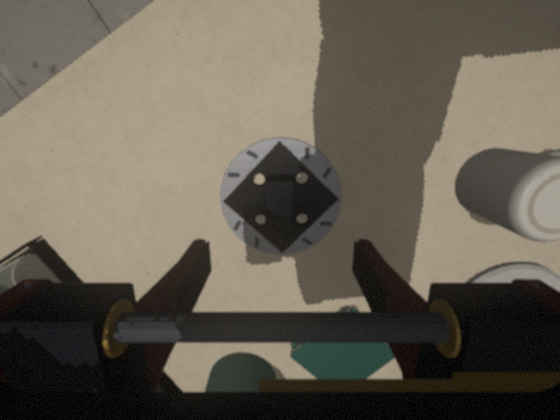

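The wrist views show studs near (262,180), (306,177), (307,217) and (265,219) with the spindle at (285,199). The disc holes are near (260,179), (302,178), (302,218) and (260,219). I'll get the centroids next.

```bash
cat > m.py <<'E'
from h import *
def load(n):
    v=np.load(n+".npy"); return cv2.imread(f"pics/{n}.png"),dict(tool_pos=v[:3],orientation=v[3:])
def blobs(im,seeds,bright,r=9,top=20):
    g=cv2.cvtColor(im,cv2.COLOR_BGR2GRAY).astype(float); out=[]
    for x,y in seeds:
        w=g[y-r:y+r+1,x-r:x+r+1]; med=np.median(w)
        d=(w-med) if bright else (med-w)
        d=np.where(d>0.4*d.max(),d,0); d=(d>0)*1.0
        n,l,s,c=cv2.connectedComponentsWithStats(d.astype(np.uint8))
        k=1+np.argmax(s[1:,4]); out.append((c[k][0]+x-r,c[k][1]+y-r,s[k,4]))
    return np.array(out)
def sq(P,nm):
    c=P.mean(0); r=np.linalg.norm((P-c)[:,:2],axis=1); a=np.arctan2(*(P-c)[:,1::-1].T)
    print(nm,c,r,"mod90",np.angle(np.mean(np.exp(4j*a)))/4)
E
python3 - <<'E'
from m import *
im,st=load("c1"); b=blobs(im,[(262,180),(306,177),(307,217),(265,219)],False,8); print(b)
sq(onz("wrist",b[:,:2],90,st),"studs"); print("spindle",onz("wrist",[(285,199)],108,st),onz("wrist",[(285,199)],98,st))
i2,s2=load("c2"); b2=blobs(i2,[(260,179),(302,178),(302,218),(260,219)],True,8); print(b2)
sq(onz("wrist",b2[:,:2],4,s2),"holes")
g=i2
a=cv2.resize(im[130:270,205:365],None,fx=2.5,fy=3.5); 
A=cv2.convertScaleAbs(cv2.resize(im[150:250,235:335],None,fx=4,fy=4,interpolation=cv2.INTER_CUBIC),alpha=1.8)
B=cv2.convertScaleAbs(cv2.resize(i2[150:250,230:330],None,fx=4,fy=4,interpolation=cv2.INTER_CUBIC),alpha=1.8)
for q in b: cv2.drawMarker(A,(int((q[0]-235+.5)*4),int((q[1]-150+.5)*4)),(0,0,255),0,12)
for q in b2: cv2.drawMarker(B,(int((q[0]-230+.5)*4),int((q[1]-150+.5)*4)),(0,0,255),0,12)
cv2.imwrite("pics/c3.png",np.hstack([A,B]))
E
```

```text
[[261.7627 177.8644  59.    ]
 [304.5303 175.6364  66.    ]
 [305.8889 215.1333  45.    ]
 [265.6429 217.381   42.    ]]
studs [555.186  204.1502  90.    ] [30.5882 30.1456 30.193  29.9397] mod90 0.30368261291169396
spindle [[553.1133 205.7883 108.    ]] [[555.4956 204.5048  98.    ]]
[[259.0204 178.5     98.    ]
 [301.3457 177.0494  81.    ]
 [301.6265 217.9639  83.    ]
 [259.8608 218.9494  79.    ]]
holes [ 556.7293 -242.9955    4.    ] [31.1973 31.8938 31.8057 32.1985] mod90 0.26558681203045514
```

View pics/c3.png

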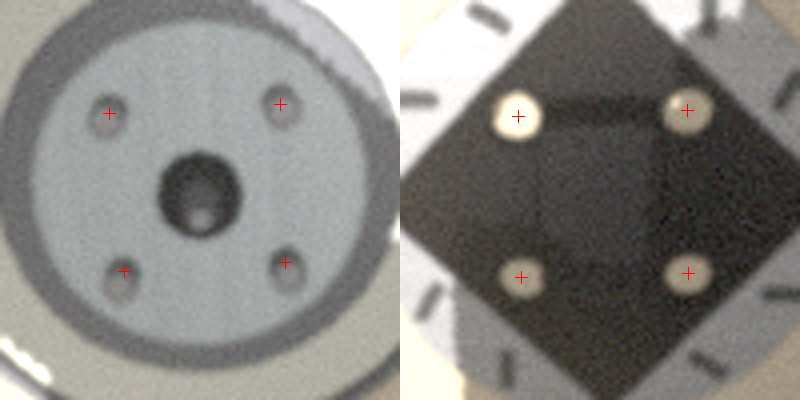

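The masks caught the shadowed stud sides. The stud tops are the lighter discs just below them, so I'll take those together with the collar, the plate outline and the spindle tip.

Run:
```python
from m import *
im,st=load("c1")
f=lambda l:np.array([((x+.5)/4-.5+235,(y+.5)/4-.5+150) for x,y in l])
sq(onz("wrist",f([(105,121),(283,116),(289,276),(122,280)]),91,st),"studs")
print("tip",onz("wrist",f([(202,217)]),108,st)); print("collar",onz("wrist",f([(200,195)]),88,st))
g=cv2.resize(im[150:250,235:335],None,fx=4,fy=4,interpolation=cv2.INTER_CUBIC)
gray=cv2.GaussianBlur(cv2.cvtColor(g,cv2.COLOR_BGR2GRAY),(5,5),0)
# dark collar+spindle
m=(gray<55).astype(np.uint8); n,l,s,c=cv2.connectedComponentsWithStats(m)
k=l[190,190]; print("collar blob",k,s[k],c[k]); 
ct=max(cv2.findContours((l==k).astype(np.uint8),0,2)[0],key=cv2.contourArea); 
(ce,r)=cv2.minEnclosingCircle(ct); print(ce,r,onz("wrist",f([ce]),88,st))
# plate outline: pale disc inside dark ring
pl=(gray>72).astype(np.uint8); n,l,s,c=cv2.connectedComponentsWithStats(pl); k=l[60,200]; print(gray[60,200],gray[60,20],s[k])
ct=max(cv2.findContours((l==k).astype(np.uint8),0,2)[0],key=cv2.contourArea); e=cv2.fitEllipse(cv2.convexHull(ct)); print(e,onz("wrist",f([e[0]]),78,st))
# holes in disc: top-edge plane
```

```text
studs [557.4914 202.9022  91.    ] [31.8288 30.4497 31.507  30.0454] mod90 0.29123850817022723
tip [[557.4194 203.3534 108.    ]]
collar [[557.0946 203.2331  88.    ]]
collar blob 1 [ 159  153   81   84 4895] [199.1028 192.8827]
(199.25025939941406, 194.92149353027344) 42.04741287231445 [[556.9751 203.0762  88.    ]]
100 94 [   30     0   370   346 87981]
((223.87493896484375, 163.13992309570312), (328.1239013671875, 410.6567077636719), 55.37596130371094) [[555.1765 211.9719  78.    ]]
```

The wrist gives the spindle axis at (557.2, 203.1) from tip, collar and studs, which agree within 0.5 mm. The top view is within 2 mm of that. Stud angle is about 0.30 mod 90°. Now I'll check kettle clearance at the placing yaw and grasp the disc.

Run:
```python
from h import *
print("kettle base front/left-right (top)",onz("top",[(203,158),(175,140),(228,150)],5))
print("scene",onz("scene",[(310,158),(285,140),(337,145)],5))
print("kettle top pixel top",onz("top",[(188,107),(160,110),(228,125)],220))
yaw=1.043;q=down(yaw)
env.move_l([556.7,-243.0,150],q,rate=150)
print(env.move_l([556.7,-243.0,93],q,rate=60,f_stop=8))
st=env.read_state(); print(st["tool_pos"],st["force"],st["time_s"])
cv2.imwrite("pics/d1.png",viewer.camera("wrist"))
```

```text
kettle base front/left-right (top) [[711.8994 323.0349   5.    ]
 [768.1631 414.5382   5.    ]
 [739.521  245.2964   5.    ]]
scene [[749.8466 262.5528   5.    ]
 [721.9837 363.3843   5.    ]
 [845.659  274.6888   5.    ]]
kettle top pixel top [[791.9495 324.447  220.    ]
 [782.1553 397.7155 220.    ]
 [745.4166 217.324  220.    ]]
False
[ 556.9297 -243.1169   93.3124] [-0.1769 -0.5015 -0.655 ] 6.8083
```

View pics/d1.png

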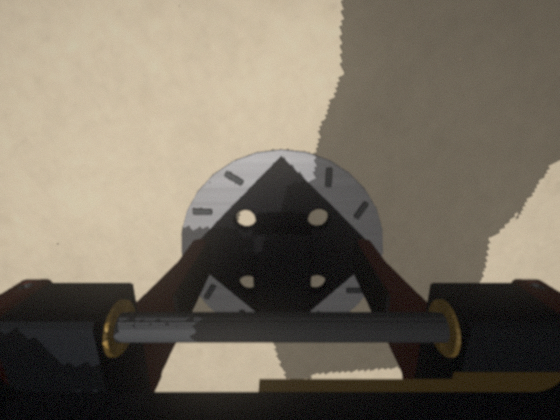

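The disc is between the fingers. Its holes are symmetric about column 282 and square to the jaws: (246,218), (317,217), (247,282), (317,282). The kettle is more than 80 mm clear of the gripper at the placing pose. Gripping and lifting.

Run:
```python
from h import *
w=set_gripper(10); st=env.read_state(); print(w,st["width"],st["tool_pos"],st["time_s"],st["force"])
env.move_l([556.7,-243.0,230],rate=150)
st=env.read_state(); im=viewer.camera("wrist"); cv2.imwrite("pics/e1.png",im); np.save("e1.npy",np.r_[st["tool_pos"],st["orientation"]])
print(st["width"],st["tool_pos"],st["time_s"],st["force"],st["wrist_torque"])
```

```text
False 29.83203746088888 [ 556.7244 -242.9866   92.9835] 7.7833 [ 0.3594 -0.9983  0.2138]
29.410977811387923 [ 556.0932 -242.7236  229.0217] 8.85 [-0.0627  0.2176 -2.2549] [ 0.0222 -0.1289 -0.0244]
```

View pics/e1.png

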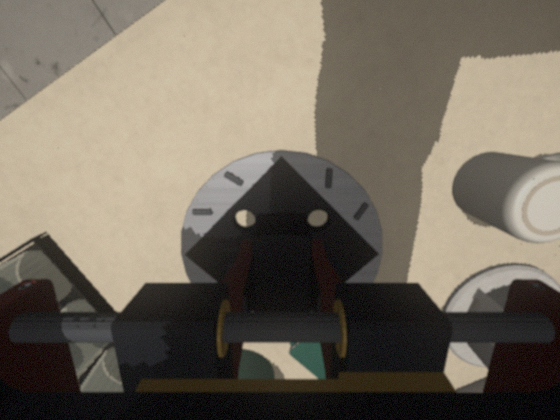

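The disc came up level and square, width 29.4 mm. Holes are at (245,218) and (318,217). I'll check the in-hand pose in the tool frame.

Run:
```python
from m import *
for n in ("e1",):
    im,st=load(n); b=blobs(im,[(245,218),(318,217)],True,12); print(b)
    P=onz("wrist",b[:,:2],st["tool_pos"][2]-93+4,st)
    T=R.from_quat(st["orientation"]).as_matrix()
    print((P-st["tool_pos"])@T, R.from_quat(st["orientation"]).as_matrix()[:,1], np.arctan2(T[1,1],T[0,1]))
for h in (6,8): print((onz("wrist",b[:,:2],st["tool_pos"][2]-93+h,st)-st["tool_pos"])@T)
```

```text
[[241.8137 217.2298 161.    ]
 [317.2008 217.506  249.    ]]
[[ 22.9878 -24.6668  89.0455]
 [ 22.8466  21.9494  89.0371]] [ 0.5036  0.8639 -0.0002] 1.0429964125691071
[[ 23.6656 -24.3797  87.0467]
 [ 23.5261  21.6872  87.0384]]
[[ 24.3434 -24.0926  85.0478]
 [ 24.2056  21.4251  85.0396]]
```

The in-hand pose is square and centred within about 1 mm. I'm carrying the disc to above the spindle at yaw 1.085 so its holes line up with the studs, then looking again.

Run:
```python
from h import *
q=down(1.085)
env.move_l([557,-243,250],rate=150)
env.reach([557.2,202.5,250],q)
env.move_l([557.2,202.5,215],q,rate=60)
env.hold(0.3)
st=env.read_state(); print(st["tool_pos"],st["time_s"],st["force"],st["wrist_torque"],st["width"])
A=viewer.camera("top");B=viewer.camera("scene");C=viewer.camera("wrist")
a=cv2.resize(A[165:245,195:280],None,fx=4.5,fy=4.5,interpolation=cv2.INTER_CUBIC)
b=cv2.resize(B[120:220,205:305],None,fx=3.6,fy=3.6,interpolation=cv2.INTER_CUBIC)
cv2.imwrite("pics/f1.png",np.hstack([a,b])); cv2.imwrite("pics/f2.png",C)
```

```text
[557.3245 202.5665 215.3571] 11.85 [-0.0649 -0.8292 -2.6196] [ 0.0081 -0.1352 -0.0019] 29.95842598976044
```

View pics/f1.png

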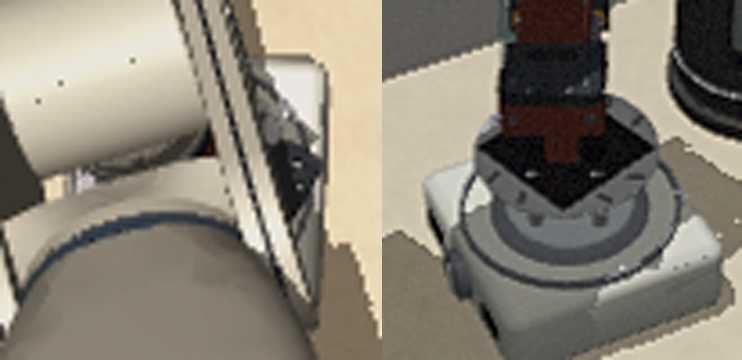

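View pics/f2.png

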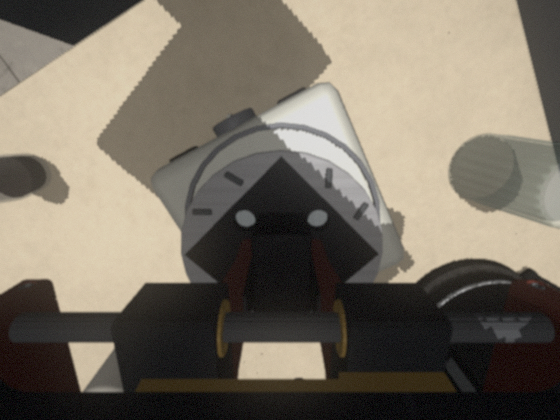

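The disc hangs level over the plate. In the scene crop two studs show just under the hub's front edge, on either side of its corner. Lowering gently with force stops.

Run:
```python
from h import *
q=down(1.085)
def rep(t):
    st=env.read_state(); print(t,st["tool_pos"],st["time_s"],st["force"],st["wrist_torque"],st["width"])
r=env.move_l([557.2,202.7,193],q,rate=30,f_stop=4); rep(r)
if not r:
    r=env.move_l([557.2,202.7,172],q,rate=15,f_stop=5); rep(r)
    env.hold(.2); rep("h")
```

```text
False [557.3134 202.7458 193.1068] 12.8833 [ 0.2091  0.5261 -3.1936] [ 0.0226 -0.1426 -0.0392] 29.91457832313604
True [557.156  202.6697 178.865 ] 13.8 [ 0.2016 -0.237   3.1509] [ 0.0805 -0.1886  0.0141] 29.877333165491212
h [557.1241 202.6926 178.8035] 14.0 [2.0657 0.4331 3.8473] [ 0.0946 -0.4652 -0.0322] 30.073471749249503
```

The disc stopped with its underside about 86 mm up. That is below the stud tops (91) and at the collar (88, less plate sink), so the studs have found their holes. Next is the push past the collar.

Run:
```python
from h import *
q=down(1.085)
def rep(t):
    st=env.read_state(); print(t,st["tool_pos"],st["time_s"],st["force"],st["wrist_torque"],st["width"]); return st
for z in (175,172,169.5,167):
    r=env.move_l([557.2,202.7,z],q,rate=10,f_stop=11); st=rep((z,r))
    if st["force"][2]>14 or r: break
cv2.imwrite("pics/g1.png",viewer.camera("wrist"))
B=viewer.camera("scene"); cv2.imwrite("pics/g2.png",cv2.resize(B[120:220,205:305],None,fx=5,fy=5,interpolation=cv2.INTER_CUBIC))
```

```text
(175, False) [557.1427 202.6977 174.8389] 14.4833 [0.8969 0.5949 3.2405] [ 0.1092 -0.356  -0.0029] 30.080147103722037
(172, False) [557.1423 202.7109 171.872 ] 14.9333 [0.9508 0.3304 3.2449] [ 0.1264 -0.3067 -0.0087] 30.002785081846874
(169.5, False) [557.1787 202.6852 169.5358] 15.3333 [ 0.0187 -0.342   5.106 ] [ 0.0739 -0.1619  0.0047] 29.773410467727782
(167, False) [557.1685 202.7021 167.973 ] 15.7333 [-3.3192 -0.5029 14.1164] [-0.1559  0.374   0.037 ] 30.107519786455747
```

View pics/g2.png

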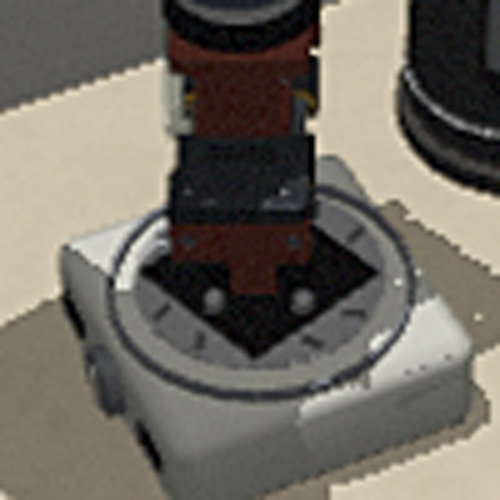

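The force stayed at about 6 N over the 10 mm stroke, then rose to 14 N at the bottom, and the studs now poke up through the hub holes near (214,300) and (303,300). It is home, so I'll relieve the load, release, retreat and check.

Run:
```python
from h import *
q=down(1.085)
def rep(t):
    st=env.read_state(); print(t,st["tool_pos"],st["time_s"],st["force"],st["width"]); return st
env.move_l([557.2,202.7,169.7],q,rate=10); rep("relieve")
set_gripper(70); rep("open")
r=env.move_l([557.2,202.7,215],q,rate=60,f_stop=8); rep(r)
if not r:
    env.move_l([557.2,202.7,300],q,rate=150)
    st=rep("up"); cv2.imwrite("pics/i1.png",viewer.camera("wrist")); np.save("i1.npy",np.r_[st["tool_pos"],st["orientation"]])
    B=viewer.camera("scene"); cv2.imwrite("pics/i2.png",B)
```

```text
relieve [557.1431 202.6686 169.6212] 16.25 [0.0806 0.8114 3.8186] 29.800203525997222
open [557.2104 202.6931 169.7174] 17.0333 [ 0.1768 -0.2944 -0.5695] 69.99456905141295
False [556.9726 202.6263 214.7715] 17.9417 [ 0.7747  0.3409 -0.5958] 70.0491700072122
up [556.7157 202.5502 299.1789] 18.6583 [-0.5853 -0.3325  0.2438] 70.07700584337121
```

View pics/i1.png

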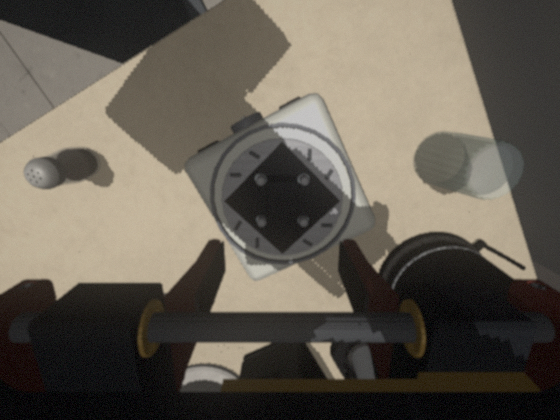

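View pics/i2.png

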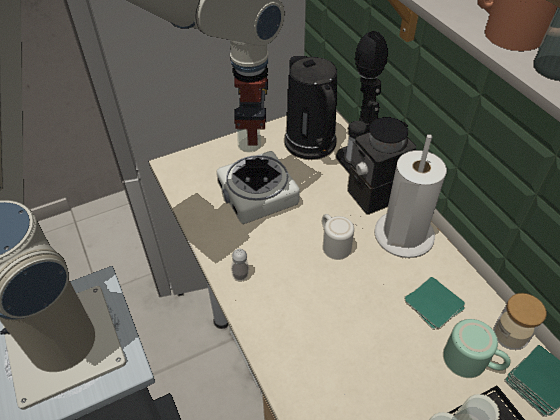

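Run:
```python
from m import *
im,st=load("i1")
A=cv2.convertScaleAbs(cv2.resize(im[135:265,215:350],None,fx=4,fy=4,interpolation=cv2.INTER_CUBIC),alpha=1.8); cv2.imwrite("pics/j1.png",A)
s=cv2.imread("pics/i2.png"); B=cv2.convertScaleAbs(cv2.resize(s[140:220,210:305],None,fx=6,fy=6,interpolation=cv2.INTER_CUBIC),alpha=1.4); cv2.imwrite("pics/j2.png",B)
```

```text
(no output)
```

View pics/j1.png

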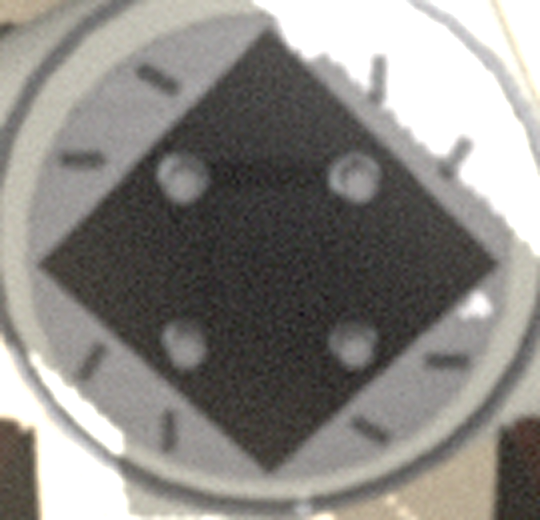

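View pics/j2.png

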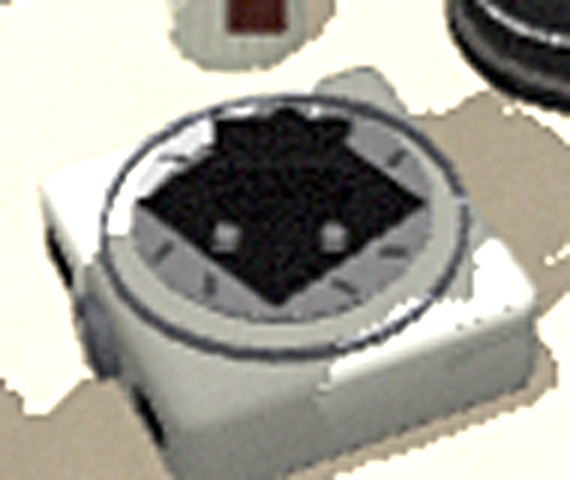

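Run:
```python
from m import *
im,st=load("i1")
w=np.array([(38,265),(497,264),(268,30),(270,470)])/4+(215-.4,135-.4)
s=np.array([(137,203),(427,200),(280,303)])/6+(210-.4,140-.4)
for z in (86,89,96):
    W=onz("wrist",w,z,st); S=onz("scene",s,z)
    print(z,"wrist diag",np.linalg.norm(W[0]-W[1]),np.linalg.norm(W[2]-W[3]),"centre",W.mean(0)[:2],"scene diag",np.linalg.norm(S[0]-S[1]),"centre",S[:2].mean(0)[:2])
```

```text
86 wrist diag 120.75074003056622 119.52251666654828 centre [556.957  202.4033] scene diag 123.32840430977693 centre [557.6689 201.0608]
89 wrist diag 119.51795225562707 118.30226826608981 centre [556.2271 202.7864] scene diag 122.95096370820819 centre [556.4899 198.2566]
96 wrist diag 116.64144744743571 115.45502199835319 centre [554.5241 203.6805] scene diag 122.07026897121432 centre [553.7391 191.7135]
```

The assumed hub height of 86 mm fits best: the diagonals (123 mm expected) and the centres from both views agree there, at about (557, 202). At 89 or 96 mm they don't. The disc is home and level, the gripper is clear, and the bystanders are where they were. Handing in.

Run:
```python
from h import *
print(env.read_state()["time_s"]); print(workorder.sign_off())
```

```text
18.7583
the job is handed in; nothing more can be done
None
```

The slicing disc is on the drive, pushed fully down and released, and I handed the job in at about 19 s. No verdict is reported.

I found the disc and the studs in the top and wrist views and gripped the bar. I turned the disc 0.04 rad to match the studs on the way over, so it dropped over them with no searching. I then pushed it past the collar; that took about 6 N, rising to a measured peak of about 17 N at the bottom.

**Last checks:**
- **Seating:** all four studs stand up through the hub holes, which they only do when the disc is down past the collar.
- **Position:** the wrist and scene views agree on a hub top at about 86 mm, the right height when home. The centre is within about 2 mm of the spindle axis I measured at (557, 203).
- **Surroundings:** the gripper is well clear above the disc. In the pictures the mug, shaker and tumbler look unmoved; I did not measure them.

**Disagreements:**
- The top and wrist cameras differed by about 2 mm on the spindle position, which is within their calibration.
- The hub diagonal read 120 to 121 mm from the wrist camera, against 123 mm expected.
- One hole outline in the in-hand picture was spoiled by shadow, so I read that hole by eye.

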